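Unpin the sliding stop and park its pin

ROBOT

A 6-joint arm with a two-finger parallel gripper is mounted at the origin on a cart in front of the work surface, level with it; the furniture and walls round the work are solid. World frame = base frame: x ahead of the robot, y to its left, z up, the work surface at z = 0. Lengths are in m, angles in degrees, forces in N, time in s.
With the tool pointing down it reaches from about 0.35 to 0.85 m from the base axis. Payload 8.1 kg.
Tool frame: the origin (TCP) lies between the finger pads; the fingertips stand 25 mm ahead of it and the grasp point (between the pads) lies 6 mm ahead of it; z points along the fingers, y is the direction in which the jaws open and shut (so a half turn about z gives the same grasp; the last joint's range is limited). The gripper opens to 93 mm and grips with 3 to 60 N. Pads are 15 mm wide; open, the fingers measure 128 mm over their backs; the gripper's body (75 mm by 188 mm) begins 65 mm behind the grasp point.
Start: joints at [-71.757, 7.471, 85.268, -0, 87.261, -4.893], TCP at [0.236, -0.552, 0.244] pointing down, gripper open.
Joint ranges: [-169.43, 169.43], [-51.17, 129.36], [1.28, 143.12], [-76.62, 256.62], [0, 156.53], [-152.29, 152.29]. Speed limits (degrees/s): [136.94, 136.94, 159.86, 180, 180, 180].

INTERFACE

Orientations are given as a 3x3 rotation matrix whose columns are the frame's x, y, z axes.
In Python, from bench import r, cams gives the robot as it stands.
- The arm moves only by the tool play_rows, never from a script. Its arguments are lists of equal length, an entry for each row: "delta_pos": the shift along the tool's x, y, z in m, a list of three; "rotation": the turn, a rotation vector about the tool's x, y, z in rad, a list of three; "claw": the finger opening in m, from 0 to 0.093. A call has 1 to 12 rows; each row shifts and turns the pose as measured when the row begins, along the tool's axes as they then stand; what a row does not reach is not made up. A row lasts 1/10 s, in which the tool goes at most 50 mm and 8.59 degrees, less where a joint would pass 70% of its speed; a pose out of reach is approached as far as the arm can. A call is refused whole if a number of a shift passes 0.05 or a number of a turn 0.15, either way. A call with a gripper value outside its range is refused whole. The fingers move at their own pace and stop on an object; "force" is the grip in N (left out, the last holds). Time passes only in rows, so rows that do not move let the fingers close. It gives the time, the measured TCP pose, the force and the opening at its end, in the units of the state.
- r.observe(): the state, without advancing time (a new reading comes with each control period).
- cams.read_camera(name): name is "scene" or "side" or "wrist"; returns a dict with "image" (400x640x3 uint8, blue, green, red), "K" (3x3 intrinsics, pixels), "R" (3x3) and "t" (3): a world point X has camera coordinates R X + t. Camera axes: x right, y down, z forward; pixel columns grow to the right and rows downward; lengths in m; the calibration is good to about 2 mm. The wrist camera is an equidistant fisheye: a pixel r from the principal point sees the ray r / f radians off the axis. A picture is of the moment at which its call begins. There is no depth.
- r.job_done(): hands the job in, once; it reports no verdict.
The state is a dict: "time_s": time; "joint_positions": joint angles; "joint_velocities": joint speeds; "joint_torque": joint torques, N m; "tool_pos": TCP position; "tool_rot": TCP orientation; "contact_force": force on the tool from outside, world axes, zero at the start; "torque": the same for the moment, N m; "finger_gap": opening from 0.0 (shut) to 1.0 (fully open).
Only numpy, scipy, OpenCV 4.12 (cv2) and the standard library are available. Lean on these libraries where they do the work, as an engineer would, in place of code of your own. Each camera call takes 0.05 s, during which the arm holds its last target. There are 200 camera calls.

TASK

To free the sliding stop of the plywood jig, draw its wooden-handled steel locking pin right out of the bore, lay it flat on the bench top in the open and let go of it, then pick it up again and park it fully down in the jig's side notch, handle in the pocket and shank in the two notched posts, and let go; only after that slide the stop all the way over, away from the side notch, to the end stop. Leave the tin, the battery and the cork block where they are.

Things in the scene. Friction and masses are not known exactly. Their poses are not given: they have to be found in the camera images.
- jig_center (a point): the jig, a fixed plywood plate 12 mm thick; point on the bench top under it. x points away from the robot along the bore, y left along the slide, z up. Plate x -58 to +58, y -80 to +135 mm; at the right a wing with the side notch, x -95 to +75, y -150 to -80 mm. Two pale rails along y, 16 mm thick (y -50 to +125, x -42 to -26 and +26 to +42 mm, tops 58 mm above the bench) guide the stop.
- end_stop (a point): dark wooden end stop block between the rails at the jig's left end, 16 mm thick along y, top 56 mm above the bench; this point is its centre. Axes as the jig.
- bore_mouth (a point): mouth of the 19 mm bore in the front face of the front rail, on the bore axis, 44 mm above the bench; the bore runs along the jig's x through front rail, stop and rear rail (84 mm). Axes as the jig.
- park_seat (a point): in the wooden side notch at the right: where the axis point between handle and shank lies when parked, 40 mm above the bench. Axes as the jig; the parked pin lies along x, tip to +x, handle to -x. From here two posts, x +6 to +16 and +72 to +84 mm, have notches open at the top, 22 mm wide, mouths flaring to about 30 mm, tops 55 mm above the bench; between the posts fingers have room at the shank.
- pocket (a point): centre of the parked handle in its pocket, 40 mm above the bench, 30 mm behind park_seat. Pocket 52 mm long, open at the top and both ends, 41 mm wide between walls 8 mm thick whose tops, 60 mm above the bench, stand above the parked handle: fingers have no room beside the handle there. Axes as the jig.
- pin_handle (a point): centre of the pin's handle, a wooden block 60 (x) x 32 (y) x 30 (z) mm with a steel shank 16 mm thick, 95 mm long on its +x end; about 150 g, balances 7 mm inside the handle's shank end. x points to the tip. First the shank is in the bore, handle towards the robot, up to 8 mm off the rail, drooping about 2 degrees; drawn 95 to 105 mm along the jig's -x it is out. On the bench it rests level, axis 15 mm up.
- pin_shank (a point): point on the shank's axis 44 mm from the handle's end face (74 mm from the handle's centre), about half-way along the shank; same axes as the handle
- pin_tip (a point): free end of the shank on its axis, 125 mm from the handle's centre; same axes
- stop_grip (a point): centre of the red rib on top of the sliding stop: rib 44 mm along x, 20 mm along y, 26 mm tall, its centre 71 mm and top 84 mm above the bench. The stop below it is a wooden block 48 x 56 mm, top 60 mm above the bench. It slides along the jig's y.
- stop (a joint): travel of the stop towards the jig's +y (left, away from the side notch), m: 0 locked over the bore, 0.07 against the end stop; about 2 N of friction, stays where left; held fast while the pin is in
- screw_tin: bystander: grey open tin of screws, 75 mm wide, 49 mm tall; origin at its underside
- tool_battery: bystander: black tool battery with a yellow stripe, 63x112x58 mm; origin at its underside
- cork_block: bystander: brown cork sanding block, 62x115x39 mm, behind the jig; origin at its underside

How it is judged (in metres and radians):
On the way, in this order (a step that is already met when the one before it is completed fails the run):
1. the pin is out of the bore and lies flat on the bench top, let go (height (world z) of pin_handle below 0.021 m and height (world z) of pin_tip below 0.023 m and contact force between the fingers and pin below 0.3 N), for 0.2 s.
2. the pin is parked in the side notch and let go (x of pin_handle in the frame of park_seat between -0.043 and -0.02 m and y of pin_handle in the frame of park_seat between -0.008 and 0.008 m and z of pin_handle in the frame of park_seat between -0.005 and 0.005 m and y of pin_tip in the frame of park_seat between -0.008 and 0.008 m and z of pin_tip in the frame of park_seat between -0.005 and 0.005 m and contact force between the fingers and pin below 0.3 N), for 0.2 s.
3. the stop is slid over to the end stop (value of joint stop above 0.062 m), for 0.1 s.
At the end, for the whole second after the job is handed in: The pin lies in the side notch, handle in the pocket towards the robot (handle centre 20 to 43 mm behind the seat point along the jig's x, handle and tip within 8 mm sideways and 5 mm in height of the seat's axis), at rest; the stop stands at rest within 8 mm of the end of its 70 mm travel (x of pin_handle in the frame of park_seat between -0.043 and -0.02 m and y of pin_handle in the frame of park_seat between -0.008 and 0.008 m and z of pin_handle in the frame of park_seat between -0.005 and 0.005 m and y of pin_tip in the frame of park_seat between -0.008 and 0.008 m and z of pin_tip in the frame of park_seat between -0.005 and 0.005 m and linear speed of pin below 0.02 m/s and value of joint stop above 0.062 m and velocity of joint stop below 0.01 m/s); the robot touches nothing.
It fails at once if the screw tin is moved more than 20 mm (distance of screw_tin from where it was at the start of the episode above 0.02 m).
It fails at once if the battery is moved more than 20 mm (distance of tool_battery from where it was at the start of the episode above 0.02 m).
It fails at once if the cork block is moved more than 20 mm (distance of cork_block from where it was at the start of the episode above 0.02 m).
It also fails if it takes over 64 s, if anything falls off the work surface, if the arm or the gripper's body presses on something with over 40 N, if the wrist force passes 120 N, or if a joint passes its speed limit or range.

## Working session

There is one attempt and no reset: what is moved stays moved. The work goes in short steps, Python scripts to look and compute and a tool call to move; the robot and the scene stay as the last step left them, time stands still between calls to the robot, and variables do not carry over. Pictures are saved under pics/ and viewed, about 8 in all and at most 12, crops included, and the job is handed in when it is done.

Besides the shell and the picture viewer there is one more tool, called after ">>>" by a JSON object that holds its "method" and its "body", one argument or row to a line. play_rows: Moves the arm, as the interface text tells. Its arguments: {"type":"object","properties":{"delta_pos":{"type":"array"},"rotation":{"type":"array"},"claw":{"type":"array"},"force":{"type":"number"}},"required":["delta_pos","rotation","claw"]}

```bash
ls; mkdir -p pics; python3 - <<'E'
from bench import r,cams
import cv2,numpy as np
s=r.observe(); print({k:np.round(v,3).tolist() for k,v in s.items()})
for n in ["scene","side"]:
    c=cams.read_camera(n); cv2.imwrite(f"pics/{n}0.png",c["image"]); np.savez(f"pics/{n}0.npz",K=c["K"],R=c["R"],t=c["t"])
    print(n,np.round(c["K"],1).tolist(),(-c["R"].T@c["t"]).round(3))
E
```

```text
pics
{'time_s': 0.0, 'joint_positions': [-71.757, 7.514, 85.33, -0.001, 87.26, -4.892], 'joint_velocities': [-0.035, -0.017, -0.014, 0.018, -0.024, -0.038], 'joint_torque': [-0.001, -55.983, -49.177, 0.077, 0.036, -0.0], 'tool_pos': [0.236, -0.551, 0.243], 'tool_rot': [[0.92, 0.393, -0.001], [0.393, -0.92, 0.002], [0.0, -0.002, -1.0]], 'contact_force': [0.687, 0.051, 0.017], 'torque': [-0.021, 0.007, -0.011], 'finger_gap': 0.997}
scene [[362.1, 0.0, 317.6], [0.0, 362.1, 202.5], [0.0, 0.0, 1.0]] [-0.304  0.744  0.567]
side [[475.1, 0.0, 327.5], [0.0, 475.1, 205.1], [0.0, 0.0, 1.0]] [ 0.498 -0.676  0.525]
```

View pics/scene0.png

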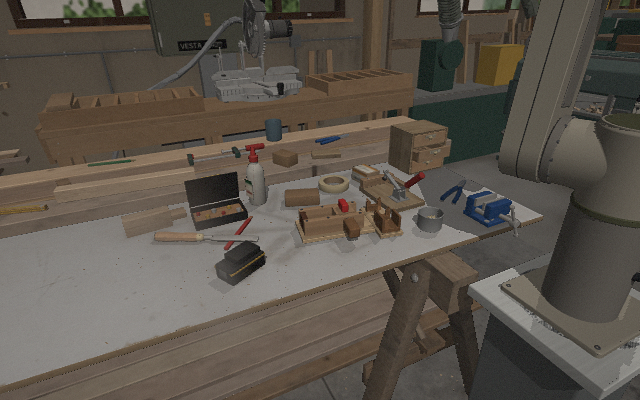

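View pics/side0.png

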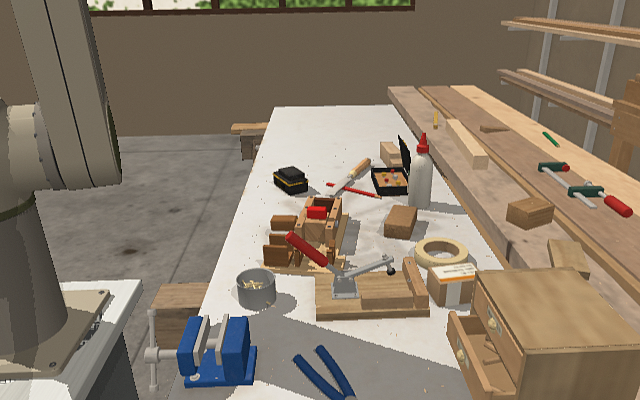

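Scene view: jig at about (350,215), with the red rib at (343,204), the tin at (430,220) and the battery at (242,262). Side view: rib at (316,212), pin handle at about (283,222), tin at (256,288). Next I'll triangulate a few points roughly and move over the jig.

```bash
cat > h.py <<'E'
import numpy as np,cv2
from scipy.optimize import least_squares
def ray(c,uv,fish=False):
    K=c["K"];d=np.array([(uv[0]-K[0,2])/K[0,0],(uv[1]-K[1,2])/K[1,1],1.])
    if fish:
        a=np.hypot(d[0],d[1]); d=np.array([d[0]/a*np.sin(a),d[1]/a*np.sin(a),np.cos(a)])
    R,t=c["R"],c["t"]; d=R.T@d
    return -R.T@t,d/np.linalg.norm(d)
def tri(rays):
    A=sum(np.eye(3)-np.outer(d,d) for o,d in rays);b=sum((np.eye(3)-np.outer(d,d))@o for o,d in rays)
    X=np.linalg.solve(A,b);return X,[np.linalg.norm(np.cross(X-o,d)) for o,d in rays]
def atz(ry,z):
    o,d=ry;return o+d*(z-o[2])/d[2]
E
python3 - <<'E'
from h import *
from bench import r,cams
S=np.load("pics/scene0.npz");D=np.load("pics/side0.npz")
for n,a,b in [("rib",(343,204),(316,212))]:
    print(n,tri([ray(S,a),ray(D,b)]))
print("tin",atz(ray(D,(257,273)),.049),"battery",atz(ray(D,(291,180)),.04),atz(ray(S,(242,262)),.03))
print("handle",atz(ray(D,(284,222)),.044),atz(ray(S,(352,226)),.044))
a=cv2.imread("pics/scene0.png")[185:250,285:445];b=cv2.imread("pics/side0.png")[188:278,250:370]
a=cv2.resize(a,None,fx=4.9,fy=4.9,interpolation=2);b=cv2.resize(b,None,fx=3,fy=3,interpolation=2)
o=np.zeros((600,800,3),np.uint8);o[:a.shape[0],:a.shape[1]]=a;o[325:325+b.shape[0],:b.shape[1]]=b
w=cams.read_camera("wrist");print(w["K"],(-w["R"].T@w["t"]),w["R"])
# wrist image in the corner
ww=cv2.resize(w["image"],(430,269));o[325:594,365:795]=ww
cv2.imwrite("pics/c1.png",o)
E
```

```text
rib (array([0.51059258, 0.29163347, 0.07316316]), [np.float64(0.00014604604228234314), np.float64(0.00014604604228231176)])
tin [0.39502313 0.08352048 0.049     ] battery [0.44604763 0.58127722 0.04      ] [0.43118715 0.6170838  0.03      ]
handle [0.43671027 0.30524652 0.044     ] [0.4337869  0.30541145 0.044     ]
[[309.70691629   0.         320.43940432]
 [  0.         309.70691629 196.66753984]
 [  0.           0.           1.        ]] [ 0.31094395 -0.51979217  0.3838544 ] [[ 3.93592221e-01 -9.19285096e-01 -2.76020721e-04]
 [-8.78888680e-01 -3.76384478e-01  2.93068956e-01]
 [-2.69517813e-01 -1.15107070e-01 -9.56091267e-01]]
```

View pics/c1.png

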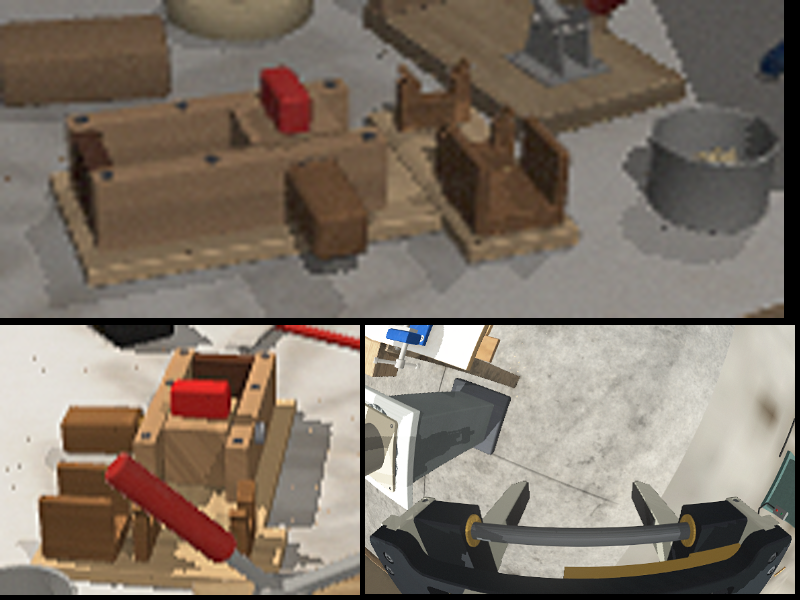

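The composite shows: the jig yawed about -10°, the pin handle sticking out of the front rail, and the notch wing on the right near the tin. The red toggle clamp lies behind and to the right. I'll swing over with the tool x axis towards the robot (yaw 170°) for a close wrist look.

```bash
cat >> h.py <<'E'
from scipy.spatial.transform import Rotation as Ro
def down(yaw,tilt=0):
    y=np.radians(yaw);x=np.array([np.cos(y),np.sin(y),0]);z=np.array([0,0,-1.])
    return np.c_[x,np.cross(z,x),z]
def plan(s,pos,R,polar=False,vmax=.042,amax=.14,n=None):
    p0=np.array(s["tool_pos"]);R0=np.array(s["tool_rot"]);pos=np.array(pos,float)
    rv=Ro.from_matrix(R0.T@R).as_rotvec()
    if polar:
        f=lambda p:np.array([np.hypot(p[0],p[1]),np.arctan2(p[1],p[0]),p[2]])
        a,b=f(p0),f(pos);P=lambda u:(lambda q:np.array([q[0]*np.cos(q[1]),q[0]*np.sin(q[1]),q[2]]))(a+u*(b-a))
        L=abs(b[1]-a[1])*max(a[0],b[0])
    else:
        P=lambda u:p0+u*(pos-p0);L=np.linalg.norm(pos-p0)
    n=n or max(1,int(np.ceil(max(L/vmax,np.linalg.norm(rv)/amax))))
    dp=[(R0@Ro.from_rotvec(rv*i/n).as_matrix()).T@(P((i+1)/n)-P(i/n)) for i in range(n)]
    print(n,"rows dp",np.round(dp,3).tolist(),"rot",np.round(rv/n,3).tolist())
E
python3 - <<'E'
from h import *
from bench import r
S=np.load("pics/scene0.npz");D=np.load("pics/side0.npz")
print("redhandle",tri([ray(S,(413,181)),ray(D,(305,250))]))
plan(r.observe(),[.45,.24,.25],down(170),True,amax=.13)
E
```

```text
redhandle (array([0.48648407, 0.06257374, 0.10663086]), [np.float64(0.00046388507649119357), np.float64(0.0004638850764911218)])
24 rows dp [[0.041, -0.005, -0.0], [0.041, -0.004, -0.0], [0.041, -0.002, -0.0], [0.041, -0.001, -0.0], [0.04, 0.001, -0.0], [0.04, 0.002, -0.0], [0.04, 0.004, -0.0], [0.039, 0.005, -0.0], [0.039, 0.007, -0.0], [0.038, 0.008, -0.0], [0.038, 0.009, -0.0], [0.037, 0.011, -0.0], [0.036, 0.012, -0.0], [0.036, 0.013, -0.0], [0.035, 0.015, -0.0], [0.034, 0.016, -0.0], [0.033, 0.017, -0.0], [0.032, 0.018, -0.0], [0.032, 0.019, -0.0], [0.031, 0.02, -0.0], [0.03, 0.021, -0.0], [0.029, 0.022, -0.0], [0.028, 0.023, -0.0], [0.027, 0.024, -0.0]] rot [-0.0, -0.0, -0.107]
```

>>> {"method": "play_rows", "body": {
  "delta_pos": [
    [0.041, -0.005, 0],
    [0.041, -0.004, 0],
    [0.041, -0.002, 0],
    [0.041, -0.001, 0],
    [0.04, 0.001, 0],
    [0.04, 0.002, 0],
    [0.04, 0.004, 0],
    [0.039, 0.005, 0],
    [0.039, 0.007, 0],
    [0.038, 0.008, 0],
    [0.038, 0.009, 0],
    [0.037, 0.011, 0]
  ],
  "rotation": [
    [0, 0, -0.107],
    [0, 0, -0.107],
    [0, 0, -0.107],
    [0, 0, -0.107],
    [0, 0, -0.107],
    [0, 0, -0.107],
    [0, 0, -0.107],
    [0, 0, -0.107],
    [0, 0, -0.107],
    [0, 0, -0.107],
    [0, 0, -0.107],
    [0, 0, -0.107]
  ],
  "claw": [0.093, 0.093, 0.093, 0.093, 0.093, 0.093, 0.093, 0.093, 0.093, 0.093, 0.093, 0.093]
}}

```text
time_s: 1.35
tool_pos: [0.5204, -0.1679, 0.238]
tool_rot: [[-0.157, 0.988, -0.006], [0.988, 0.157, 0.006], [0.006, -0.005, -1.0]]
contact_force: [0.2, 0.2, 0.7]
finger_gap: 0.997
```

>>> {"method": "play_rows", "body": {
  "delta_pos": [
    [0.036, 0.012, 0],
    [0.036, 0.013, 0],
    [0.035, 0.015, 0],
    [0.034, 0.016, 0],
    [0.033, 0.017, 0],
    [0.032, 0.018, 0],
    [0.032, 0.019, 0],
    [0.031, 0.02, 0],
    [0.03, 0.021, 0],
    [0.029, 0.022, 0],
    [0.028, 0.023, 0],
    [0.027, 0.024, 0]
  ],
  "rotation": [
    [0, 0, -0.107],
    [0, 0, -0.107],
    [0, 0, -0.107],
    [0, 0, -0.107],
    [0, 0, -0.107],
    [0, 0, -0.107],
    [0, 0, -0.107],
    [0, 0, -0.107],
    [0, 0, -0.107],
    [0, 0, -0.107],
    [0, 0, -0.107],
    [0, 0, -0.107]
  ],
  "claw": [0.093, 0.093, 0.093, 0.093, 0.093, 0.093, 0.093, 0.093, 0.093, 0.093, 0.093, 0.093]
}}

```text
time_s: 2.55
tool_pos: [0.4105, 0.268, 0.2378]
tool_rot: [[-0.997, 0.073, -0.01], [0.073, 0.997, 0.006], [0.011, 0.005, -1.0]]
contact_force: [0.4, 1.0, -0.2]
finger_gap: 0.997
```

```bash
cat > look.py <<'E'
import sys
from h import *
from bench import r,cams
def look(name,cam="wrist"):
    c=cams.read_camera(cam);cv2.imwrite(f"pics/{name}.png",c["image"]);np.savez(f"pics/{name}.npz",K=c["K"],R=c["R"],t=c["t"]);return c
if __name__=="__main__":
    s=r.observe();x=np.array(s["tool_rot"])
    print(s["time_s"],np.round(s["tool_pos"],4),x.round(3).tolist(),np.round(s["contact_force"],2),s["finger_gap"])
    look(sys.argv[1],*sys.argv[2:])
E
python3 look.py w1
```

```text
2.55 [0.4105 0.268  0.2378] [[-0.997, 0.073, -0.01], [0.073, 0.997, 0.006], [0.011, 0.005, -1.0]] [ 0.44  0.96 -0.17] 0.997196264997098
```

View pics/w1.png

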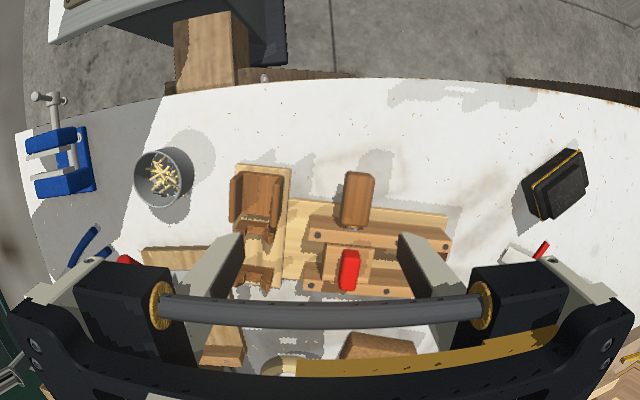

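Wrist view: the handle top runs about (355,172)-(357,228), the rib is at (349,270), the notch wing at (262,170)-(262,290), the tin at (163,177) and the battery at (556,185). The bench in front of the jig is free. I'll take a second view for baseline.

>>> {"method": "play_rows", "body": {
  "delta_pos": [
    [0.03, -0.035, 0],
    [0.03, -0.035, 0],
    [0, 0, 0]
  ],
  "rotation": [
    [0, 0, 0.05],
    [0, 0, 0.05],
    [0, 0, 0]
  ],
  "claw": [0.093, 0.093, 0.093]
}}

```text
time_s: 2.9
tool_pos: [0.3361, 0.2069, 0.2325]
tool_rot: [[-0.987, 0.159, -0.024], [0.159, 0.987, 0.003], [0.024, -0.0, -1.0]]
contact_force: [0.3, -0.4, 0.2]
finger_gap: 1.0
```

```bash
python3 look.py w2; python3 - <<'E'
from h import *
a=cv2.imread("pics/w1.png")[155:305,215:475];b=cv2.imread("pics/w2.png")[100:330,215:515]
cv2.imwrite("pics/c2.png",cv2.resize(b,None,fx=2.6,fy=2.6,interpolation=2))
cv2.imwrite("pics/c2a.png",cv2.resize(a,None,fx=3,fy=3,interpolation=2))
E
```

```text
2.9 [0.3361 0.2069 0.2325] [[-0.987, 0.159, -0.024], [0.159, 0.987, 0.003], [0.024, -0.0, -1.0]] [ 0.34 -0.36  0.23] 1.000208174165166
```

View pics/c2.png

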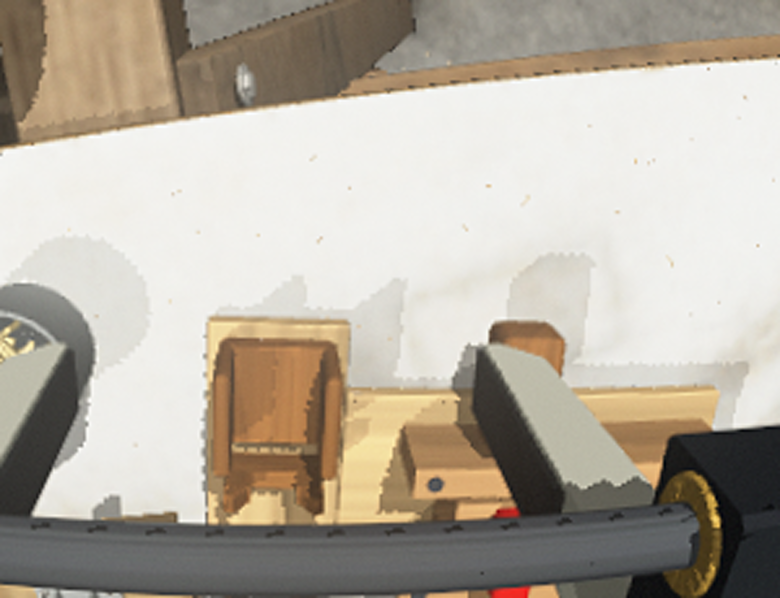

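View pics/c2a.png

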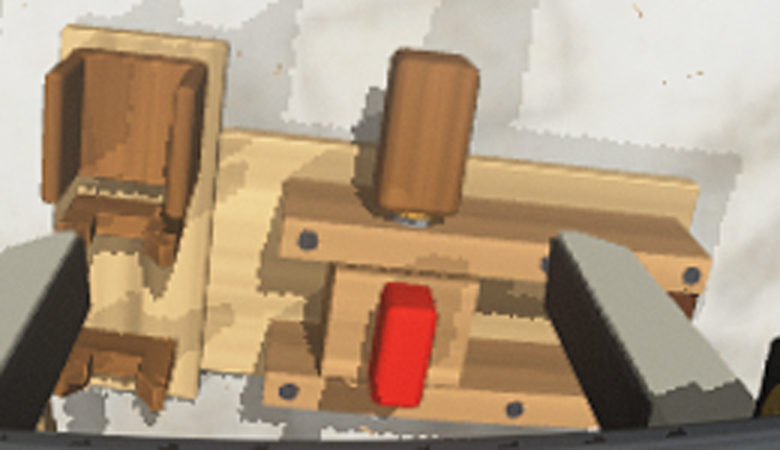

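Pictures 5 and 6: wing front corners, plate corner, rail screws, rib and handle are all clear. I'll fit the jig pose to the corner pixels and measure the handle.

```bash
cat > fit.py <<'E'
from h import *
W1=np.load("pics/w1.npz");W2=np.load("pics/w2.npz");S=np.load("pics/scene0.npz");D=np.load("pics/side0.npz")
p1=lambda u,v:(u/3+215-.33,v/3+155-.33);p2=lambda u,v:(u/2.6+215-.3,v/2.6+100-.3)
A=p1
obs=[(W1,p1(65,27),(-95,-150,12)),(W1,p1(228,42),(-95,-80,12)),(W1,p1(697,180),(-58,135,12)),
(W1,p1(284,227),(-42,-50,58)),(W1,p1(264,404),(42,-50,58)),(W1,p1(403,357),(0,0,84)),(W1,p1(712,257),(-42,125,58)),
(W2,p2(208,320),(-95,-150,12)),(W2,p2(349,322),(-95,-80,12)),(W2,p2(717,387),(-58,135,12)),(W2,p2(350,388),(-58,-80,12))]
def pt(q,P):
    c,s=np.cos(q[2]),np.sin(q[2]);P=np.array(P)/1000.;return np.array([q[0]+c*P[0]-s*P[1],q[1]+s*P[0]+c*P[1],P[2]])
def res(q):
    out=[]
    for c,uv,P in obs:
        o,d=ray(c,uv,True);out.append(np.cross(pt(q,P)-o,d)*1000)
    return np.ravel(out)
f=least_squares(res,[.51,.29,-.16],loss="soft_l1",x_scale=[.1,.1,1])
q=f.x
if __name__=="__main__":
    print("jig",q[:2].round(4),np.degrees(q[2]).round(2),np.linalg.norm(res(q).reshape(-1,3),axis=1).round(1))
    J=lambda X:((lambda d:np.array([np.cos(q[2])*d[0]+np.sin(q[2])*d[1],-np.sin(q[2])*d[0]+np.cos(q[2])*d[1],X[2]*1000]))((X-np.r_[q[:2],0])*1000)).round(1)
    # features, into jig frame at assumed height
    for n,c,uv,z in [("handle back top L",W1,p1(397,50),.06),("handle back top R",W1,p1(478,68),.06),("handle front top L",W1,p1(380,208),.058),("handle front top R",W1,p1(460,215),.058),
      ("h back top L w2",W2,p2(490,348),.06),("h back top R w2",W2,p2(563,362),.06),
      ("screw1",W1,p1(308,240),.058),("rib nearL",W1,p1(386,305),.084),("rib nearR",W1,p1(433,308),.084),("rib farL",W1,p1(373,402),.084),("rib farR",W1,p1(419,406),.084),
      ("wallL back out",W2,p2(215,345),.06),("wallL in back",W2,p2(230,340),.06),("wallR in back",W2,p2(323,342),.06),("wallR out back",W2,p2(338,345),.06),("wallL front",W2,p2(215,478),.06),("wallR front",W2,p2(338,482),.06),
      ("w1 wallL front",W1,p1(43,198),.06),("w1 wallR front",W1,p1(175,220),.06),("post2 L",W1,p1(65,390),.055),("post2 R",W1,p1(155,410),.055)]:
        print(n,J(atz(ray(c,uv,True),z)))
    print("tri backL",J(tri([ray(W1,p1(397,50),True),ray(W2,p2(490,348),True)])[0]),"rib",J(tri([ray(S,(343,204)),ray(D,(316,212))])[0]),"tin",J(atz(ray(D,(257,273)),.049)))
    print("rib tri w/scene", J(tri([ray(S,(343,204)),ray(D,(316,212)),ray(W1,p1(403,340),True)])[0]))
    print("redhandle",J(np.array([.4865,.0626,.1066])))
E
python3 fit.py
```

```text
jig [0.5094 0.2933] -10.88 [2.3 0.3 2.8 4.6 1.1 1.1 0.9 1.1 1.2 3.  3.2]
handle back top L [-109.4  -17.    60. ]
handle back top R [-106.5   12.8   60. ]
handle front top L [-48.8 -14.6  58. ]
handle front top R [-49.3  15.9  58. ]
h back top L w2 [-103.3  -23.3   60. ]
h back top R w2 [-96.7  12.1  60. ]
screw1 [-32.8 -39.8  58. ]
rib nearL [-21.9 -10.3  84. ]
rib nearR [-22.4   6.8  84. ]
rib farL [20.  -8.9 84. ]
rib farR [20.2  8.8 84. ]
wallL back out [-101.9 -142.2   60. ]
wallL in back [-104.5 -135.8   60. ]
wallR in back [-104.8  -96.5   60. ]
wallR out back [-103.6  -90.    60. ]
wallL front [ -35.7 -142.1   60. ]
wallR front [-35.2 -85.8  60. ]
w1 wallL front [ -38.  -141.6   60. ]
w1 wallR front [-35.7 -90.2  60. ]
post2 L [  50.9 -133.5   55. ]
post2 R [ 54.7 -94.5  55. ]
tri backL [-106.5  -20.3   60.7] rib [ 1.5 -1.4 73.2] tin [ -72.8 -227.5   49. ]
rib tri w/scene [ 0.  -0.4 72.8]
redhandle [  21.  -230.8  106.6]
```

Jig: centre (0.509,0.293), yaw -10.9°. Handle centre sits near jig x = -79, y = 0. Notch axis is at y ≈ -116, with the seat at x ≈ -32. Next come the clamp-handle ends, the bench edge and the first approach.

```bash
python3 - <<'E'
from fit import *
from bench import r
J=lambda X:((lambda d:np.array([np.cos(q[2])*d[0]+np.sin(q[2])*d[1],-np.sin(q[2])*d[0]+np.cos(q[2])*d[1],X[2]*1000]))((X-np.r_[q[:2],0])*1000)).round(1)
for a,b in [((423,175),(290,236)),((407,188),(327,266))]:
    X,e=tri([ray(S,a),ray(D,b)]);print("red",J(X),np.round(e,4))
for uv in [(560,75),(300,107)]: print("edge",J(atz(ray(W2,p2(*uv),True),0)))
s=r.observe();Rt=down(np.degrees(q[2])+180)
a=pt(q,(-80,-.5,140));print(a,Rt.round(4).tolist());plan(s,a,Rt)
s["tool_pos"]=a;s["tool_rot"]=Rt;plan(s,pt(q,(-80,-.5,58)),Rt)
E
```

```text
red [  -4.  -244.4  137.6] [0.0028 0.0028]
red [  56.7 -229.1   71. ] [0.0041 0.0041]
edge [-219.7   17.3    0. ]
edge [-197.3 -108.     0. ]
[0.43074508 0.30785815 0.14      ] [[-0.982, 0.1887, 0.0], [0.1887, 0.982, 0.0], [0.0, 0.0, -1.0]]
4 rows dp [[-0.019, 0.028, 0.023], [-0.019, 0.028, 0.023], [-0.019, 0.029, 0.023], [-0.018, 0.029, 0.023]] rot [0.0, -0.006, 0.008]
2 rows dp [[0.0, 0.0, 0.041], [0.0, 0.0, 0.041]] rot [0.0, 0.0, 0.0]
```

The bench edge lies close in front of the jig, so I'll lay the pin in the open left of it, near jig (-160, 172). First the descent onto the handle.

>>> {"method": "play_rows", "body": {
  "delta_pos": [
    [-0.019, 0.028, 0.023],
    [-0.019, 0.028, 0.023],
    [-0.019, 0.029, 0.023],
    [-0.018, 0.029, 0.023],
    [0, 0, 0]
  ],
  "rotation": [
    [0, -0.006, 0.008],
    [0, -0.006, 0.008],
    [0, -0.006, 0.008],
    [0, -0.006, 0.008],
    [0, 0, 0]
  ],
  "claw": [0.075, 0.075, 0.075, 0.075, 0.075]
}}

```text
time_s: 3.45
tool_pos: [0.4395, 0.3138, 0.1396]
tool_rot: [[-0.981, 0.194, 0.012], [0.194, 0.981, 0.005], [-0.011, 0.007, -1.0]]
contact_force: [-1.0, -1.3, -0.8]
finger_gap: 0.807
```

```bash
cat > go.py <<'E'
# usage: go.py jx jy z [n] : rows from here to a jig-frame TCP point, tool down, aligned with the jig
import sys
from fit import *
from bench import r
s=r.observe();Rt=down(np.degrees(q[2])+180)
a=list(map(float,sys.argv[1:4]))
J=lambda X:((lambda d:np.array([np.cos(q[2])*d[0]+np.sin(q[2])*d[1],-np.sin(q[2])*d[0]+np.cos(q[2])*d[1],X[2]*1000]))((np.array(X)-np.r_[q[:2],0])*1000)).round(1)
print(s["time_s"],"at jig",J(s["tool_pos"]),"F",np.round(s["contact_force"],1),"gap",round(s["finger_gap"]*93,1))
plan(s,pt(q,a),Rt,n=int(sys.argv[4]) if len(sys.argv)>4 else None)
E
python3 go.py -80 -0.5 58; python3 - <<'E'
from fit import *
for uv in [(240,230),(180,237),(258,238),(228,248)]: X=atz(ray(S,uv),0.01); d=(X-np.r_[q[:2],0])*1000;c,s=np.cos(q[2]),np.sin(q[2]);print(uv,(c*d[0]+s*d[1]).round(),(-s*d[0]+c*d[1]).round())
E
python3 look.py w3
```

```text
3.45 at jig [-72.5   7.  139.6] F [-1.  -1.3 -0.8] gap 75.1
2 rows dp [[0.004, -0.004, 0.041], [0.004, -0.004, 0.041]] rot [0.004, 0.006, -0.003]
(240, 230) 48.0 299.0
(180, 237) 59.0 467.0
(258, 238) -10.0 253.0
(228, 248) -36.0 336.0
3.45 [0.4395 0.3138 0.1396] [[-0.981, 0.194, 0.012], [0.194, 0.981, 0.005], [-0.011, 0.007, -1.0]] [-0.96 -1.28 -0.78] 0.807039415892652
```

View pics/w3.png

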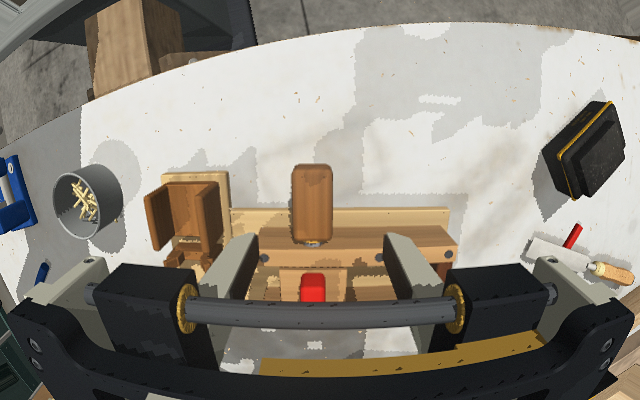

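The wrist view shows the handle at (312,203), slightly left of the tool plane, as computed. Space left of the jig is free. Descending.

>>> {"method": "play_rows", "body": {
  "delta_pos": [
    [0.004, -0.004, 0.03],
    [0.004, -0.003, 0.03],
    [0, 0, 0.01],
    [0, 0, 0]
  ],
  "rotation": [
    [0.004, 0.006, -0.003],
    [0.004, 0.006, -0.003],
    [0, 0, 0],
    [0, 0, 0]
  ],
  "claw": [0.07, 0.07, 0.07, 0.07]
}}

```text
time_s: 3.9
tool_pos: [0.4347, 0.3094, 0.0752]
tool_rot: [[-0.982, 0.187, 0.007], [0.187, 0.982, 0.004], [-0.006, 0.005, -1.0]]
contact_force: [0.0, -0.2, -0.2]
finger_gap: 0.755
```

```bash
python3 go.py -80 -0.5 58; python3 - <<'E'
from fit import *
W3=np.load("pics/w3.npz");c,s=np.cos(q[2]),np.sin(q[2])
for n,uv,z in [("bL",(293,166),.058),("bR",(330,167),.058),("fL",(292,240),.058),("fR",(332,240),.058),("ribtop nL",(301,279),.084),("rib nR",(326,279),.084),("wall R in back",(213,181),.06),("wall L in back",(176,184),.06),("wing corner R",(229,172),.012)]:
    d=(atz(ray(W3,uv,True),z)-np.r_[q[:2],0])*1000;print(n,(c*d[0]+s*d[1]).round(1),(-s*d[0]+c*d[1]).round(1))
E
```

```text
3.9 at jig [-76.4   1.7  75.2] F [ 0.  -0.2 -0.2] gap 70.2
1 rows dp [[0.004, -0.002, 0.017]] rot [0.005, 0.006, 0.002]
bL -108.9 -13.2
bR -108.0 14.0
fL -49.2 -15.9
fR -49.0 15.9
ribtop nL -29.1 -8.1
rib nR -29.0 10.6
wall R in back -98.9 -75.1
wall L in back -97.1 -107.4
wing corner R -94.6 -76.2
```

>>> {"method": "play_rows", "body": {
  "delta_pos": [
    [0.003, -0.002, 0.015],
    [0.001, 0, 0.003],
    [0, 0, 0],
    [0, 0, 0],
    [0, 0, 0],
    [0, 0, 0]
  ],
  "rotation": [
    [0.005, 0.006, 0.002],
    [0, 0, 0],
    [0, 0, 0],
    [0, 0, 0],
    [0, 0, 0],
    [0, 0, 0]
  ],
  "claw": [0.06, 0.06, 0.02, 0.02, 0.02, 0.02],
  "force": 25
}}

```text
time_s: 4.5
tool_pos: [0.4342, 0.3099, 0.0626]
tool_rot: [[-0.982, 0.19, 0.009], [0.19, 0.982, 0.005], [-0.007, 0.006, -1.0]]
contact_force: [-1.7, -1.6, 0.9]
finger_gap: 0.351
```

```bash
python3 go.py -195 0 58
```

```text
4.5 at jig [-77.    2.2  62.6] F [-1.7 -1.6  0.9] gap 32.6
3 rows dp [[0.039, -0.001, 0.001], [0.039, -0.001, 0.001], [0.039, -0.001, 0.001]] rot [0.002, 0.002, -0.0]
```

Gripped, opening 32.6 mm. Now drawing straight back.

>>> {"method": "play_rows", "body": {
  "delta_pos": [
    [0.01, 0, 0],
    [0.016, 0, 0],
    [0.016, 0, 0],
    [0.016, 0, 0]
  ],
  "rotation": [
    [0, 0, 0],
    [0, 0, 0],
    [0, 0, 0],
    [0, 0, 0]
  ],
  "claw": [0.02, 0.02, 0.02, 0.02]
}}

```text
time_s: 4.9
tool_pos: [0.3737, 0.3212, 0.0618]
tool_rot: [[-0.981, 0.192, 0.008], [0.192, 0.981, 0.005], [-0.007, 0.006, -1.0]]
contact_force: [-0.2, 0.2, -1.1]
finger_gap: 0.343
```

```bash
python3 go.py -200 2 62.6
```

```text
4.9 at jig [-138.5    1.8   61.8] F [-0.2  0.2 -1.1] gap 31.9
2 rows dp [[0.031, -0.0, -0.001], [0.031, 0.0, -0.0]] rot [0.003, 0.004, -0.001]
```

Moving freely with low force. Continuing the draw.

>>> {"method": "play_rows", "body": {
  "delta_pos": [
    [0.016, 0, 0],
    [0.016, 0, 0],
    [0.016, 0, 0],
    [0.014, 0, 0],
    [0, 0, 0]
  ],
  "rotation": [
    [0, 0, 0],
    [0, 0, 0],
    [0, 0, 0],
    [0, 0, 0],
    [0, 0, 0]
  ],
  "claw": [0.02, 0.02, 0.02, 0.02, 0.02]
}}

```text
time_s: 5.4
tool_pos: [0.3028, 0.334, 0.0605]
tool_rot: [[-0.982, 0.188, 0.006], [0.188, 0.982, 0.004], [-0.005, 0.005, -1.0]]
contact_force: [0.4, -0.0, -1.8]
finger_gap: 0.34
```

```bash
python3 go.py -200 2 120; python3 go.py -160 172 120;python3 look.py s3 side;python3 look.py w4 ; python3 -c "
import cv2,numpy as np
b=cv2.imread('pics/s3.png')[150:300,200:400];a=cv2.imread('pics/w4.png')
o=np.zeros((600,640,3),np.uint8);o[:400]=a;o[400:600,:267]=cv2.resize(b,(267,200));cv2.imwrite('pics/c4.png',o)"
```

```text
5.4 at jig [-210.5    1.1   60.5] F [ 0.4 -0.  -1.8] gap 31.7
2 rows dp [[-0.005, 0.001, -0.03], [-0.005, 0.001, -0.03]] rot [0.002, 0.002, 0.0]
5.4 at jig [-210.5    1.1   60.5] F [ 0.4 -0.  -1.8] gap 31.7
5 rows dp [[-0.01, 0.034, -0.012], [-0.01, 0.034, -0.012], [-0.01, 0.034, -0.012], [-0.01, 0.034, -0.012], [-0.01, 0.034, -0.012]] rot [0.001, 0.001, 0.0]
5.4 [0.3028 0.334  0.0605] [[-0.982, 0.188, 0.006], [0.188, 0.982, 0.004], [-0.005, 0.005, -1.0]] [ 0.41 -0.01 -1.79] 0.3403801358036811
5.45 [0.3038 0.3341 0.0607] [[-0.982, 0.188, 0.007], [0.188, 0.982, 0.004], [-0.006, 0.005, -1.0]] [-0.68  0.25 -1.55] 0.34370543561061573
```

View pics/c4.png

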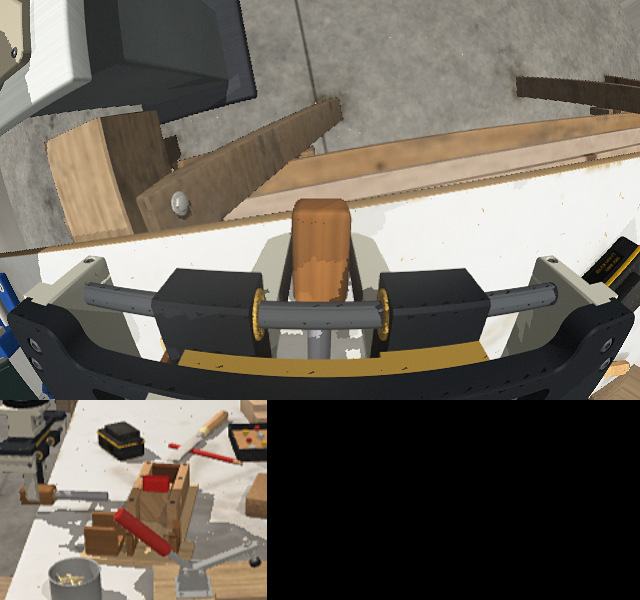

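The pin is out, level and held, with the tip clear of the rail. Lifting and carrying left.

>>> {"method": "play_rows", "body": {
  "delta_pos": [
    [0, 0, -0.03],
    [0, 0, -0.03],
    [-0.005, 0.015, 0],
    [-0.01, 0.03, 0],
    [-0.01, 0.034, 0],
    [-0.01, 0.034, 0],
    [-0.01, 0.034, 0],
    [-0.005, 0.02, 0],
    [0, 0, 0]
  ],
  "rotation": [
    [0, 0, 0],
    [0, 0, 0],
    [0, 0, 0],
    [0, 0, 0],
    [0, 0, 0],
    [0, 0, 0],
    [0, 0, 0],
    [0, 0, 0],
    [0, 0, 0]
  ],
  "claw": [0.02, 0.02, 0.02, 0.02, 0.02, 0.02, 0.02, 0.02, 0.02]
}}

```text
time_s: 6.4
tool_pos: [0.3958, 0.4933, 0.1254]
tool_rot: [[-0.981, 0.195, 0.013], [0.195, 0.981, 0.007], [-0.012, 0.009, -1.0]]
contact_force: [-0.3, -0.6, -2.1]
finger_gap: 0.34
```

```bash
python3 go.py -160 175 45
```

```text
6.4 at jig [-149.3  175.   125.4] F [-0.3 -0.6 -2.1] gap 31.6
2 rows dp [[0.006, -0.0, 0.04], [0.006, -0.0, 0.04]] rot [0.005, 0.006, -0.003]
```

>>> {"method": "play_rows", "body": {
  "delta_pos": [
    [0.005, 0, 0.03],
    [0.004, 0, 0.03],
    [0.002, 0, 0.018],
    [0, 0, 0]
  ],
  "rotation": [
    [0.004, 0.004, -0.003],
    [0.003, 0.004, -0.002],
    [0.003, 0.004, 0],
    [0, 0, 0]
  ],
  "claw": [0.02, 0.02, 0.02, 0.02]
}}

```text
time_s: 6.8
tool_pos: [0.3883, 0.4948, 0.0456]
tool_rot: [[-0.981, 0.192, 0.001], [0.192, 0.981, -0.001], [-0.001, -0.0, -1.0]]
contact_force: [-0.6, -0.8, -1.8]
finger_gap: 0.345
```

>>> {"method": "play_rows", "body": {
  "delta_pos": [
    [0, 0, 0.004],
    [0, 0, 0.003],
    [0, 0, 0]
  ],
  "rotation": [
    [0, 0, 0],
    [0, 0, 0],
    [0, 0, 0]
  ],
  "claw": [0.02, 0.02, 0.02]
}}

```text
time_s: 7.1
tool_pos: [0.3898, 0.4947, 0.0406]
tool_rot: [[-0.981, 0.193, 0.003], [0.193, 0.981, 0.001], [-0.003, 0.001, -1.0]]
contact_force: [0.8, -0.2, -1.4]
finger_gap: 0.34
```

>>> {"method": "play_rows", "body": {
  "delta_pos": [
    [0, 0, 0.003],
    [0, 0, 0.003],
    [0, 0, 0]
  ],
  "rotation": [
    [0, 0, 0],
    [0, 0, 0],
    [0, 0, 0]
  ],
  "claw": [0.02, 0.02, 0.02]
}}

```text
time_s: 7.4
tool_pos: [0.3914, 0.4962, 0.0374]
tool_rot: [[-0.981, 0.193, 0.006], [0.193, 0.981, 0.005], [-0.005, 0.006, -1.0]]
contact_force: [-0.8, -1.3, -1.7]
finger_gap: 0.339
```

>>> {"method": "play_rows", "body": {
  "delta_pos": [
    [0, 0, 0.002],
    [0, 0, 0.002],
    [0, 0, 0]
  ],
  "rotation": [
    [0, 0, 0],
    [0, 0, 0],
    [0, 0, 0]
  ],
  "claw": [0.02, 0.02, 0.02]
}}

```text
time_s: 7.7
tool_pos: [0.3924, 0.4971, 0.0371]
tool_rot: [[-0.981, 0.193, 0.008], [0.193, 0.981, 0.006], [-0.007, 0.007, -1.0]]
contact_force: [0.6, 0.6, -2.1]
finger_gap: 0.344
```

>>> {"method": "play_rows", "body": {
  "delta_pos": [
    [0.001, -0.001, 0.004],
    [0.001, 0, 0.004],
    [0, 0, 0.002]
  ],
  "rotation": [
    [0.003, 0.003, 0],
    [0.003, 0.003, 0],
    [0, 0, 0]
  ],
  "claw": [0.02, 0.02, 0.02]
}}

```text
time_s: 8.0
tool_pos: [0.3934, 0.4986, 0.0359]
tool_rot: [[-0.981, 0.193, 0.007], [0.193, 0.981, 0.004], [-0.006, 0.006, -1.0]]
contact_force: [-1.9, 0.2, 3.8]
finger_gap: 0.339
```

The force turned upward, so it's resting on the bench. Releasing and rising.

>>> {"method": "play_rows", "body": {
  "delta_pos": [
    [0, 0, 0],
    [0, 0, 0],
    [0, 0, 0],
    [0, 0, -0.03],
    [0, 0, -0.04],
    [0.01, 0, -0.04],
    [0, 0, 0],
    [0, 0, 0]
  ],
  "rotation": [
    [0, 0, 0],
    [0, 0, 0],
    [0, 0, 0],
    [0, 0, 0],
    [0, 0, 0],
    [0, 0, 0],
    [0, 0, 0],
    [0, 0, 0]
  ],
  "claw": [0.06, 0.06, 0.06, 0.07, 0.07, 0.07, 0.07, 0.07]
}}

```text
time_s: 8.8
tool_pos: [0.3811, 0.4987, 0.1449]
tool_rot: [[-0.981, 0.193, 0.003], [0.193, 0.981, 0.0], [-0.003, 0.001, -1.0]]
contact_force: [0.1, -0.6, -0.9]
finger_gap: 0.753
```

```bash
python3 look.py w5; python3 -c "
import cv2
a=cv2.imread('pics/w5.png')[100:400];cv2.imwrite('pics/c5.png',cv2.resize(a,None,fx=1.25,fy=1.25))"
```

```text
8.8 [0.3811 0.4987 0.1449] [[-0.981, 0.193, 0.003], [0.193, 0.981, 0.0], [-0.003, 0.001, -1.0]] [ 0.12 -0.58 -0.9 ] 0.7525918025122406
```

View pics/c5.png

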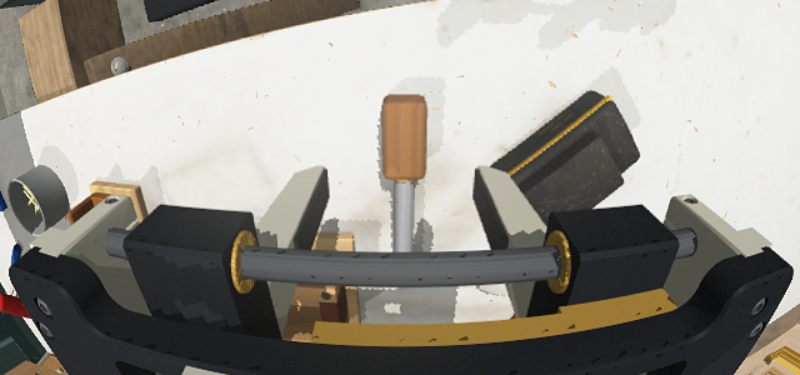

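The pin lies flat with the handle at (404,138) and the shank straight at u≈403. The battery is to the right. Computing the shank grasp.

```bash
python3 - <<'E'
from fit import *
W=np.load("pics/w5.npz");c,s=np.cos(q[2]),np.sin(q[2])
for n,uv,z in [("bL",(382,97),.03),("bR",(425,97),.03),("fL",(384,180),.03),("fR",(425,180),.03),("sh",(403,190),.02),("sh2",(403,245),.02),("bat edge",(505,172),.05),("bat top",(525,208),.058),("bat top",(590,133),.058)]:
    uv=(uv[0]/1.25-.1,uv[1]/1.25+99.9)
    d=(atz(ray(W,uv,True),z)-np.r_[q[:2],0])*1000;print(n,(c*d[0]+s*d[1]).round(1),(-s*d[0]+c*d[1]).round(1))
E
python3 go.py -87 177 50
```

```text
bL -184.8 164.2
bR -184.7 193.5
fL -122.4 164.5
fR -122.2 194.6
sh -108.8 178.5
sh2 -56.5 178.4
bat edge -137.0 248.5
bat top -112.1 264.0
bat top -167.5 305.3
8.85 at jig [-164.5  178.   145.4] F [0.9 0.3 0.9] gap 69.9
3 rows dp [[-0.026, -0.0, 0.032], [-0.026, -0.0, 0.032], [-0.026, -0.0, 0.032]] rot [0.001, 0.001, -0.001]
```

>>> {"method": "play_rows", "body": {
  "delta_pos": [
    [-0.026, 0.001, 0.02],
    [-0.026, 0, 0.03],
    [-0.025, 0, 0.02],
    [0, 0, 0.02],
    [0, 0, 0]
  ],
  "rotation": [
    [0.001, 0.001, -0.001],
    [0.001, 0.001, 0],
    [0, 0, 0],
    [0, 0, 0],
    [0, 0, 0]
  ],
  "claw": [0.06, 0.05, 0.05, 0.05, 0.05]
}}

```text
time_s: 9.35
tool_pos: [0.4576, 0.4831, 0.0459]
tool_rot: [[-0.982, 0.19, -0.004], [0.191, 0.982, -0.004], [0.003, -0.005, -1.0]]
contact_force: [-0.5, -0.2, -0.6]
finger_gap: 0.536
```

```bash
python3 go.py -89 178.8 28
```

```text
9.35 at jig [-86.6 176.6  45.9] F [-0.5 -0.2 -0.6] gap 49.9
1 rows dp [[0.002, 0.002, 0.018]] rot [-0.005, -0.004, -0.002]
```

>>> {"method": "play_rows", "body": {
  "delta_pos": [
    [0.002, 0.002, 0.01],
    [0, 0, 0.008],
    [0, 0, 0]
  ],
  "rotation": [
    [-0.005, -0.004, -0.002],
    [0, 0, 0],
    [0, 0, 0]
  ],
  "claw": [0.05, 0.05, 0.05]
}}

```text
time_s: 9.65
tool_pos: [0.455, 0.4853, 0.0257]
tool_rot: [[-0.982, 0.188, -0.0], [0.188, 0.982, -0.001], [0.0, -0.001, -1.0]]
contact_force: [0.2, 1.2, 0.3]
finger_gap: 0.539
```

```bash
python3 go.py -89 178.8 28
```

```text
9.65 at jig [-89.7 178.3  25.7] F [0.2 1.2 0.3] gap 50.1
1 rows dp [[-0.001, 0.001, -0.002]] rot [-0.001, -0.0, 0.001]
```

>>> {"method": "play_rows", "body": {
  "delta_pos": [
    [0, 0, -0.003],
    [0, 0, 0],
    [0, 0, 0],
    [0, 0, 0],
    [0, 0, 0],
    [0, 0, 0]
  ],
  "rotation": [
    [0, 0, 0],
    [0, 0, 0],
    [0, 0, 0],
    [0, 0, 0],
    [0, 0, 0],
    [0, 0, 0]
  ],
  "claw": [0.05, 0.005, 0.005, 0.005, 0.005, 0.005],
  "force": 55
}}

```text
time_s: 10.25
tool_pos: [0.4556, 0.4876, 0.033]
tool_rot: [[-0.982, 0.186, 0.004], [0.186, 0.982, 0.003], [-0.003, 0.004, -1.0]]
contact_force: [0.8, -0.5, -0.6]
finger_gap: 0.164
```

```bash
python3 go.py -89 178.8 150
```

```text
10.25 at jig [-89.5 180.7  33. ] F [ 0.8 -0.5 -0.6] gap 15.2
3 rows dp [[-0.0, -0.0, -0.039], [-0.0, -0.001, -0.039], [-0.0, -0.001, -0.039]] rot [0.001, 0.001, 0.001]
```

Gripped at the shank. Lifting and carrying above the notch.

>>> {"method": "play_rows", "body": {
  "delta_pos": [
    [0, 0, -0.015],
    [0, 0, -0.025],
    [0, 0, -0.035],
    [0, 0, -0.025],
    [0, 0, 0]
  ],
  "rotation": [
    [0, 0, 0],
    [0, 0, 0],
    [0, 0, 0],
    [0, 0, 0],
    [0, 0, 0]
  ],
  "claw": [0.005, 0.005, 0.005, 0.005, 0.005]
}}

```text
time_s: 10.75
tool_pos: [0.4542, 0.4861, 0.1377]
tool_rot: [[-0.982, 0.187, 0.001], [0.187, 0.982, 0.0], [-0.001, 0.0, -1.0]]
contact_force: [-0.2, 0.1, -1.1]
finger_gap: 0.156
```

```bash
python3 go.py 1 -116 140 10
```

```text
10.75 at jig [-90.5 178.9 137.7] F [-0.2  0.1 -1.1] gap 14.5
10 rows dp [[-0.009, -0.03, -0.0], [-0.009, -0.03, -0.0], [-0.009, -0.03, -0.0], [-0.009, -0.03, -0.0], [-0.009, -0.03, -0.0], [-0.009, -0.03, -0.0], [-0.009, -0.03, -0.0], [-0.009, -0.03, -0.0], [-0.009, -0.029, -0.0], [-0.009, -0.029, -0.0]] rot [0.0, 0.0, 0.0]
```

>>> {"method": "play_rows", "body": {
  "delta_pos": [
    [-0.006, -0.02, -0.002],
    [-0.009, -0.03, -0.002],
    [-0.009, -0.03, -0.001],
    [-0.009, -0.03, 0],
    [-0.009, -0.03, 0],
    [-0.009, -0.03, 0],
    [-0.009, -0.03, 0],
    [-0.009, -0.03, 0],
    [-0.009, -0.03, 0],
    [-0.006, -0.02, 0],
    [0, 0, 0]
  ],
  "rotation": [
    [0, 0, 0],
    [0, 0, 0],
    [0, 0, 0],
    [0, 0, 0],
    [0, 0, 0],
    [0, 0, 0],
    [0, 0, 0],
    [0, 0, 0],
    [0, 0, 0],
    [0, 0, 0],
    [0, 0, 0]
  ],
  "claw": [0.005, 0.005, 0.005, 0.005, 0.005, 0.005, 0.005, 0.005, 0.005, 0.005, 0.005]
}}

```text
time_s: 11.85
tool_pos: [0.4805, 0.1834, 0.1336]
tool_rot: [[-0.983, 0.184, -0.006], [0.184, 0.983, -0.003], [0.006, -0.004, -1.0]]
contact_force: [-0.2, 0.6, -1.0]
finger_gap: 0.156
```

```bash
python3 go.py 1 -116 130; python3 look.py w6;python3 look.py s6 side; python3 look.py sc6 scene; python3 -c "
import cv2,numpy as np
o=np.zeros((600,800,3),np.uint8)
a=cv2.imread('pics/w6.png')[70:310,190:450]
o[:480,:520]=cv2.resize(a,None,fx=2,fy=2,interpolation=2)
b=cv2.imread('pics/s6.png')[165:290,230:370];o[:250,520:800]=cv2.resize(b,None,fx=2,fy=2,interpolation=2)
b=cv2.imread('pics/sc6.png')[140:260,330:470];o[250:490,520:800]=cv2.resize(b,None,fx=2,fy=2,interpolation=2)
cv2.imwrite('pics/c6.png',o[:490])"
```

```text
11.85 at jig [  -7.7 -113.3  133.6] F [-0.2  0.6 -1. ] gap 14.5
1 rows dp [[-0.009, -0.003, 0.004]] rot [-0.004, -0.006, 0.005]
11.85 [0.4805 0.1834 0.1336] [[-0.983, 0.184, -0.006], [0.184, 0.983, -0.003], [0.006, -0.004, -1.0]] [-0.19  0.58 -1.  ] 0.155958328056155
11.9 [0.4803 0.1845 0.1336] [[-0.983, 0.184, -0.006], [0.184, 0.983, -0.002], [0.006, -0.003, -1.0]] [ 0.59  0.45 -1.76] 0.16200351420702763
11.95 [0.4804 0.1855 0.1338] [[-0.983, 0.183, -0.006], [0.183, 0.983, -0.001], [0.006, -0.003, -1.0]] [-0.44  0.09 -0.22] 0.15801260871607295
```

View pics/c6.png

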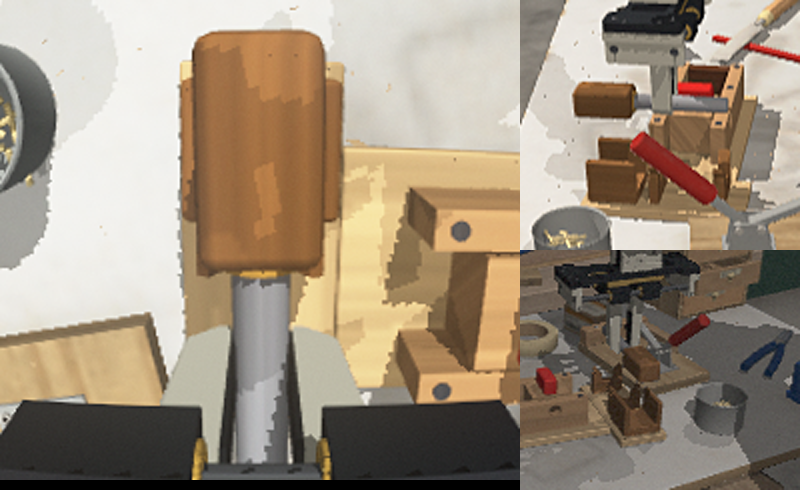

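The wrist view shows the handle (193-325 wide, v 33-268 in the crop) centred over the pocket walls (outer edges u 180 and 342). The pin is about level. The clamp handle is clear of the gripper. Converting to jig coordinates.

```bash
python3 - <<'E'
from fit import *
W=np.load("pics/w6.npz");Sd=np.load("pics/s6.npz");c,s=np.cos(q[2]),np.sin(q[2])
def j(X): d=(X-np.r_[q[:2],0])*1000;return np.array([c*d[0]+s*d[1],-s*d[0]+c*d[1],d[2]]).round(1)
for n,uv,z in [("wall L back",(181,80),.06),("wall R back",(341,80),.06),("wall L front",(183,220),.06),("wall R front",(341,220),.06),("wing L",(180,63),.012),("wing R",(344,63),.012),
  ("h bL",(193,38),.131),("h bR",(325,38),.131),("h fL",(201,268),.131),("h fR",(321,268),.131),("sh near",(260,283),.124),("sh far",(262,440),.124),("post1 R front",(322,275),.055)]:
    print(n,j(atz(ray(W,(uv[0]/2+190-.25,uv[1]/2+70-.25),True),z)))
# side view: project model pin points and compare
Z=lambda uv:ray(Sd,((uv[0]-520)/2+230,uv[1]/2+165))
def plane(ry,y):  # intersect with jig plane y
    o,d=ry;n=np.array([-s,c,0]);p=pt(q,(0,y,0));return o+d*(n@(p-o))/(n@d)
for n,uv in [("tip end mid",(727,104)),("shank root mid",(640,101)),("handle back top? near face",(574,84)),("hb near bottom",(575,114)),("hf near top",(630,88)),("hf near bot",(630,118))]:
    print(n,j(plane(Z(uv),-113 if "s" in n[:5] or "tip" in n else -129)))
E
```

```text
wall L back [ -86.6 -142.5   60. ]
wall R back [-86.9 -87.3  60. ]
wall L front [ -36.6 -142.6   60. ]
wall R front [-37.  -85.9  60. ]
wing L [ -93.2 -149.2   12. ]
wing R [-93.6 -80.2  12. ]
h bL [ -97.3 -130.2  131. ]
h bR [-97.4 -99.9 131. ]
h fL [ -41.9 -129.   131. ]
h fR [-42.1 -99.5 131. ]
sh near [ -35.6 -114.5  124. ]
sh far [  13.  -113.7  124. ]
post1 R front [-14.4 -91.5  55. ]
tip end mid [  56.3 -113.   116.9]
shank root mid [ -31.9 -113.   115.4]
handle back top? near face [ -94.  -129.   138.3]
hb near bottom [ -95.5 -129.   105.1]
hf near top [ -37.4 -129.   136.9]
hf near bot [ -39.1 -129.   103.9]
```

Seat x ≈ -32, axis y ≈ -114.7. The pin's axis is about 1 mm right of the TCP and its handle centre is about 63 mm behind it. Target TCP is jig (-1, -113.8).

```bash
python3 go.py -1 -113.8 90
```

```text
12.0 at jig [  -8.2 -110.6  134.1] F [ 0.9  0.1 -0.4] gap 14.9
2 rows dp [[-0.004, -0.002, 0.022], [-0.004, -0.002, 0.022]] rot [-0.001, -0.003, 0.003]
```

>>> {"method": "play_rows", "body": {
  "delta_pos": [
    [-0.004, -0.002, 0.02],
    [-0.004, -0.002, 0.022],
    [0, 0, 0]
  ],
  "rotation": [
    [-0.001, -0.003, 0.003],
    [-0.001, -0.002, 0.003],
    [0, 0, 0]
  ],
  "claw": [0.005, 0.005, 0.005]
}}

```text
time_s: 12.3
tool_pos: [0.4878, 0.1844, 0.0916]
tool_rot: [[-0.983, 0.185, 0.001], [0.185, 0.983, 0.002], [-0.001, 0.002, -1.0]]
contact_force: [-0.7, -0.3, -2.0]
finger_gap: 0.16
```

```bash
python3 go.py -1 -113.8 76
```

```text
12.3 at jig [  -0.7 -110.9   91.6] F [-0.7 -0.3 -2. ] gap 14.9
1 rows dp [[0.0, -0.003, 0.016]] rot [0.002, 0.001, 0.004]
```

>>> {"method": "play_rows", "body": {
  "delta_pos": [
    [0, -0.004, 0],
    [0, -0.001, 0.008],
    [0, -0.001, 0.008],
    [0, -0.0005, 0]
  ],
  "rotation": [
    [0.002, 0.001, 0.004],
    [0, 0, 0],
    [0, 0, 0],
    [0, 0, 0]
  ],
  "claw": [0.005, 0.005, 0.005, 0.005]
}}

```text
time_s: 12.7
tool_pos: [0.487, 0.1803, 0.0766]
tool_rot: [[-0.983, 0.186, 0.002], [0.186, 0.983, 0.001], [-0.002, 0.001, -1.0]]
contact_force: [-0.3, 0.5, -1.3]
finger_gap: 0.161
```

```bash
python3 go.py -1 -113.8 60
```

```text
12.7 at jig [  -0.7 -115.2   76.6] F [-0.3  0.5 -1.3] gap 15.0
1 rows dp [[0.0, 0.001, 0.017]] rot [0.001, 0.002, 0.003]
```

>>> {"method": "play_rows", "body": {
  "delta_pos": [
    [0, 0.001, 0.006],
    [0, 0, 0.006],
    [0, 0, 0.004],
    [0, 0, 0]
  ],
  "rotation": [
    [0.001, 0.002, 0.003],
    [0, 0, 0],
    [0, 0, 0],
    [0, 0, 0]
  ],
  "claw": [0.005, 0.005, 0.005, 0.005]
}}

```text
time_s: 13.1
tool_pos: [0.4877, 0.1815, 0.06]
tool_rot: [[-0.982, 0.189, 0.001], [0.189, 0.982, 0.0], [-0.0, 0.001, -1.0]]
contact_force: [-0.4, -0.1, -0.8]
finger_gap: 0.158
```

```bash
python3 go.py -1 -113.8 58
```

```text
13.1 at jig [  -0.3 -113.9   60. ] F [-0.4 -0.1 -0.8] gap 14.7
1 rows dp [[0.001, 0.0, 0.002]] rot [0.001, 0.0, -0.001]
```

>>> {"method": "play_rows", "body": {
  "delta_pos": [
    [0, 0, 0.003],
    [0, 0, 0.003],
    [0, 0, 0.002]
  ],
  "rotation": [
    [0, 0, 0],
    [0, 0, 0],
    [0, 0, 0]
  ],
  "claw": [0.005, 0.005, 0.005]
}}

```text
time_s: 13.4
tool_pos: [0.489, 0.1819, 0.0576]
tool_rot: [[-0.982, 0.189, 0.002], [0.189, 0.982, 0.001], [-0.001, 0.001, -1.0]]
contact_force: [-6.0, -0.4, 12.9]
finger_gap: 0.151
```

```bash
python3 go.py -1 -113.8 58
```

```text
13.4 at jig [   1.  -113.2   57.6] F [-6.  -0.4 12.9] gap 14.0
1 rows dp [[0.002, -0.001, -0.0]] rot [0.001, 0.001, -0.0]
```

Seated: 13 N upward at the expected height. Releasing and rising.

>>> {"method": "play_rows", "body": {
  "delta_pos": [
    [0, 0, -0.001],
    [0, 0, 0],
    [0, 0, 0],
    [0, 0, 0],
    [0, 0, -0.02],
    [0, 0, -0.035],
    [0, 0, -0.04],
    [0.02, 0, -0.02],
    [0, 0, 0]
  ],
  "rotation": [
    [0, 0, 0],
    [0, 0, 0],
    [0, 0, 0],
    [0, 0, 0],
    [0, 0, 0],
    [0, 0, 0],
    [0, 0, 0],
    [0, 0, 0],
    [0, 0, 0]
  ],
  "claw": [0.005, 0.04, 0.04, 0.04, 0.04, 0.04, 0.04, 0.05, 0.05]
}}

```text
time_s: 14.3
tool_pos: [0.4679, 0.1852, 0.176]
tool_rot: [[-0.982, 0.19, -0.001], [0.19, 0.982, 0.0], [0.001, -0.0, -1.0]]
contact_force: [0.3, -0.2, -0.8]
finger_gap: 0.522
```

```bash
python3 look.py w7;python3 look.py s7 side; python3 go.py 0 0 140; python3 -c "
import cv2,numpy as np
o=np.zeros((480,800,3),np.uint8)
a=cv2.imread('pics/w7.png')[90:330,190:450]
o[:480,:520]=cv2.resize(a,None,fx=2,fy=2,interpolation=2)
b=cv2.imread('pics/s7.png')[190:290,250:343];o[:300,521:800]=cv2.resize(b,None,fx=3,fy=3,interpolation=2)
cv2.imwrite('pics/c7.png',o)"
```

```text
14.3 [0.4679 0.1852 0.176 ] [[-0.982, 0.19, -0.001], [0.19, 0.982, 0.0], [0.001, -0.0, -1.0]] [ 0.28 -0.18 -0.77] 0.5217208155578555
14.35 [0.4686 0.1849 0.175 ] [[-0.982, 0.19, -0.001], [0.19, 0.982, -0.0], [0.001, -0.001, -1.0]] [0.42 0.7  0.69] 0.5311025839351692
14.4 at jig [ -20.  -114.5  173.5] F [-0.5 -0.8 -0.5] gap 49.9
3 rows dp [[-0.007, 0.038, 0.011], [-0.007, 0.038, 0.011], [-0.007, 0.038, 0.011]] rot [-0.001, -0.001, -0.0]
```

View pics/c7.png

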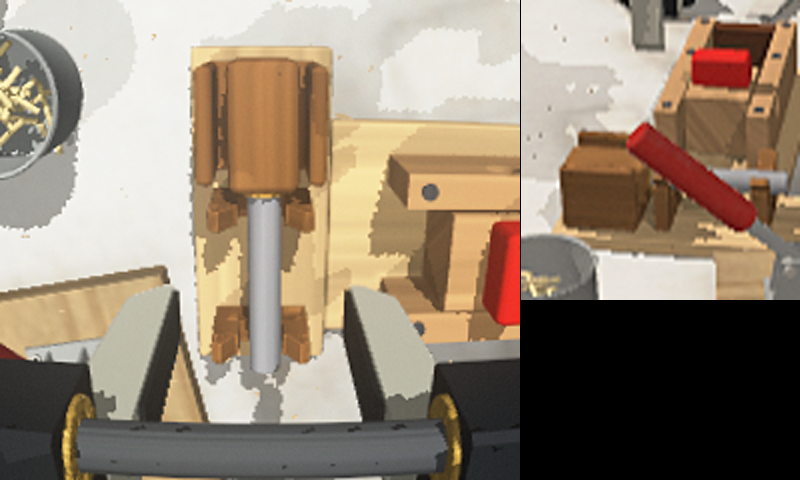

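The pin is parked: handle between the walls (v 60-190), shank in both posts, axis at u≈263. Now the stop.

>>> {"method": "play_rows", "body": {
  "delta_pos": [
    [-0.007, 0.038, 0.01],
    [-0.007, 0.038, 0.01],
    [-0.006, 0.036, 0.01],
    [0, 0, 0]
  ],
  "rotation": [
    [-0.001, 0, 0],
    [0, 0, 0],
    [0, 0, 0],
    [0, 0, 0]
  ],
  "claw": [0.06, 0.06, 0.06, 0.06]
}}

```text
time_s: 14.8
tool_pos: [0.5097, 0.2913, 0.1344]
tool_rot: [[-0.981, 0.194, -0.009], [0.194, 0.981, -0.004], [0.008, -0.006, -1.0]]
contact_force: [-1.0, -1.0, -0.7]
finger_gap: 0.643
```

```bash
python3 go.py -2 0 93; python3 - <<'E'
from fit import *
W=np.load("pics/w7.npz");c,s=np.cos(q[2]),np.sin(q[2])
def j(X): d=(X-np.r_[q[:2],0])*1000;return np.array([c*d[0]+s*d[1],-s*d[0]+c*d[1],d[2]]).round(1)
for n,uv,z in [("h bL",(227,60),.055),("h bR",(298,60),.055),("h fL",(228,190),.055),("h fR",(298,190),.055),("wall Lf",(195,184),.06),("wall Rf",(325,185),.06),("tip",(264,370),.04)]:
    print(n,j(atz(ray(W,(uv[0]/2+190-.25,uv[1]/2+90-.25),True),z)))
E
```

```text
14.8 at jig [  0.6  -1.9 134.4] F [-1.  -1.  -0.7] gap 59.8
1 rows dp [[0.002, 0.002, 0.041]] rot [-0.006, -0.008, -0.005]
h bL [ -89.5 -129.1   55. ]
h bR [-89.5 -99.3  55. ]
h fL [ -32.8 -129.3   55. ]
h fR [-32.8 -98.6  55. ]
wall Lf [ -36.9 -143.3   60. ]
wall Rf [-36.4 -87.3  60. ]
tip [  67.6 -113.4   40. ]
```

>>> {"method": "play_rows", "body": {
  "delta_pos": [
    [0.002, 0.002, 0.02],
    [0.001, -0.001, 0.018],
    [0, 0, 0.003],
    [0, 0, 0]
  ],
  "rotation": [
    [-0.006, -0.008, -0.005],
    [0, 0, 0],
    [0, 0, 0],
    [0, 0, 0]
  ],
  "claw": [0.06, 0.06, 0.06, 0.06]
}}

```text
time_s: 15.2
tool_pos: [0.5051, 0.2913, 0.0852]
tool_rot: [[-0.982, 0.187, -0.007], [0.187, 0.982, -0.004], [0.007, -0.005, -1.0]]
contact_force: [-0.3, 2.3, 8.5]
finger_gap: 0.648
```

```bash
python3 go.py -2 0 92
```

```text
15.2 at jig [-3.9 -2.8 85.2] F [-0.3  2.3  8.5] gap 60.3
1 rows dp [[-0.002, 0.003, -0.007]] rot [-0.005, -0.007, 0.001]
```

Slightly low and touching the stop top at 8.5 N, so I'll raise and then grip.

>>> {"method": "play_rows", "body": {
  "delta_pos": [
    [-0.001, 0.003, -0.008],
    [0, 0, 0],
    [0, 0, 0],
    [0, 0, 0],
    [0, 0, 0]
  ],
  "rotation": [
    [-0.005, -0.007, 0.001],
    [0, 0, 0],
    [0, 0, 0],
    [0, 0, 0],
    [0, 0, 0]
  ],
  "claw": [0.06, 0.06, 0.01, 0.01, 0.01],
  "force": 20
}}

```text
time_s: 15.7
tool_pos: [0.5085, 0.2935, 0.0965]
tool_rot: [[-0.982, 0.19, 0.004], [0.19, 0.982, 0.001], [-0.004, 0.002, -1.0]]
contact_force: [-0.2, 0.6, -0.6]
finger_gap: 0.433
```

```bash
python3 go.py -2 72 92
```

```text
15.7 at jig [-0.9  0.1 96.5] F [-0.2  0.6 -0.6] gap 40.3
2 rows dp [[0.001, 0.036, 0.002], [0.001, 0.036, 0.002]] rot [0.001, 0.002, -0.0]
```

>>> {"method": "play_rows", "body": {
  "delta_pos": [
    [0, 0, 0.003],
    [0, 0, 0.001],
    [0, 0, 0]
  ],
  "rotation": [
    [0, 0, 0],
    [0, 0, 0],
    [0, 0, 0]
  ],
  "claw": [0.01, 0.01, 0.01]
}}

```text
time_s: 16.0
tool_pos: [0.5088, 0.294, 0.0925]
tool_rot: [[-0.982, 0.19, 0.005], [0.19, 0.982, 0.002], [-0.004, 0.003, -1.0]]
contact_force: [-0.5, 2.1, 2.7]
finger_gap: 0.211
```

>>> {"method": "play_rows", "body": {
  "delta_pos": [
    [0, 0.006, 0.001],
    [0, 0.012, 0.001],
    [0, 0.012, 0.001],
    [0, 0.012, 0.001],
    [0, 0.008, 0.001]
  ],
  "rotation": [
    [0, 0, 0],
    [0, 0, 0],
    [0, 0, 0],
    [0, 0, 0],
    [0, 0, 0]
  ],
  "claw": [0.01, 0.01, 0.01, 0.01, 0.01]
}}

```text
time_s: 16.5
tool_pos: [0.5187, 0.3443, 0.0925]
tool_rot: [[-0.982, 0.19, 0.005], [0.19, 0.982, 0.001], [-0.004, 0.002, -1.0]]
contact_force: [-3.0, -2.9, 8.1]
finger_gap: 0.211
```

```bash
python3 go.py -2 72 92
```

```text
16.5 at jig [-0.5 51.9 92.5] F [-3.  -2.9  8.1] gap 19.6
1 rows dp [[0.002, 0.02, 0.001]] rot [0.002, 0.004, -0.002]
```

The rib is gripped and the stop has moved about 51 mm. Finishing against the end stop.

>>> {"method": "play_rows", "body": {
  "delta_pos": [
    [0.001, 0.008, 0],
    [0.001, 0.007, 0],
    [0, 0.005, 0],
    [0, 0.003, 0]
  ],
  "rotation": [
    [0, 0, 0],
    [0, 0, 0],
    [0, 0, 0],
    [0, 0, 0]
  ],
  "claw": [0.01, 0.01, 0.01, 0.01]
}}

```text
time_s: 16.9
tool_pos: [0.5223, 0.3632, 0.0924]
tool_rot: [[-0.982, 0.191, 0.004], [0.191, 0.982, -0.01], [-0.006, -0.009, -1.0]]
contact_force: [-7.1, -22.2, 16.0]
finger_gap: 0.215
```

```bash
python3 go.py -2 72 92
```

```text
16.9 at jig [-0.5 71.1 92.4] F [ -7.1 -22.2  16. ] gap 20.0
1 rows dp [[0.001, 0.001, 0.0]] rot [-0.009, 0.006, -0.002]
```

At the end stop (y = 71, 22 N reaction). Releasing and rising.

>>> {"method": "play_rows", "body": {
  "delta_pos": [
    [0, -0.001, -0.001],
    [0, 0, 0],
    [0, 0, 0],
    [0, 0, 0],
    [0, 0, -0.03],
    [0, 0, -0.04],
    [0.03, 0, -0.04],
    [0.035, 0, -0.02],
    [0, 0, 0],
    [0, 0, 0]
  ],
  "rotation": [
    [0, 0, 0],
    [0, 0, 0],
    [0, 0, 0],
    [0, 0, 0],
    [0, 0, 0],
    [0, 0, 0],
    [0, 0, 0],
    [0, 0, 0],
    [0, 0, 0],
    [0, 0, 0]
  ],
  "claw": [0.01, 0.05, 0.05, 0.05, 0.05, 0.05, 0.06, 0.06, 0.06, 0.06]
}}

```text
time_s: 17.9
tool_pos: [0.4542, 0.377, 0.2259]
tool_rot: [[-0.982, 0.191, -0.001], [0.191, 0.982, -0.009], [-0.001, -0.009, -1.0]]
contact_force: [0.0, 0.3, -0.2]
finger_gap: 0.645
```

```bash
python3 look.py w8;python3 look.py s8 side; python3 -c "
import cv2,numpy as np
o=np.zeros((560,800,3),np.uint8)
a=cv2.imread('pics/w8.png')[80:360,100:500]
o[:]=cv2.resize(a,None,fx=2,fy=2,interpolation=2)
b=cv2.imread('pics/s8.png')[180:280,250:350];o[360:560,600:800]=cv2.resize(b,None,fx=2,fy=2,interpolation=2)
cv2.imwrite('pics/c8.png',o)"
```

```text
17.9 [0.4542 0.377  0.2259] [[-0.982, 0.191, -0.001], [0.191, 0.982, -0.009], [-0.001, -0.009, -1.0]] [ 0.03  0.3  -0.23] 0.6452181221827418
17.95 [0.4543 0.3771 0.2258] [[-0.982, 0.191, -0.001], [0.191, 0.982, -0.009], [-0.001, -0.009, -1.0]] [-0.6   1.67  0.19] 0.6474211600593455
```

View pics/c8.png

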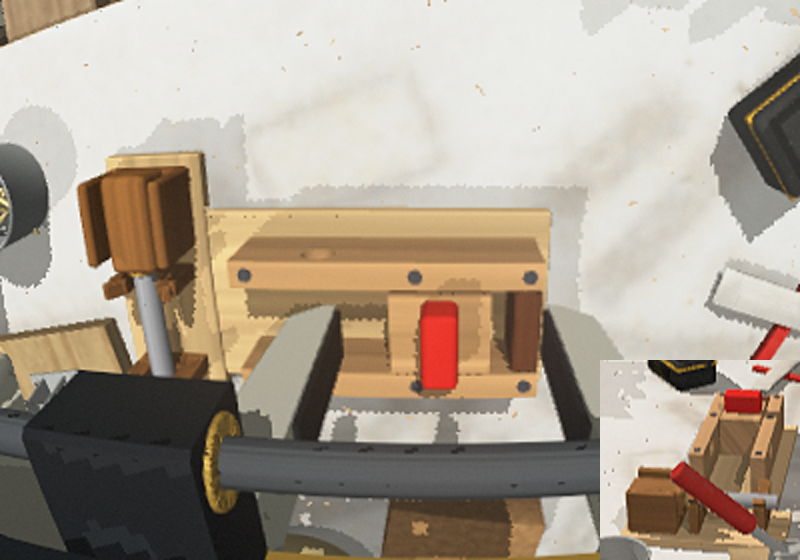

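```bash
python3 - <<'E'
from fit import *
c,s=np.cos(q[2]),np.sin(q[2])
def j(X): d=(X-np.r_[q[:2],0])*1000;return np.array([c*d[0]+s*d[1],-s*d[0]+c*d[1],d[2]]).round(1)
W=np.load("pics/w8.npz")
for n,uv,z in [("rib nL",(422,316),.084),("rib nR",(457,316),.084),("rib fL",(421,389),.084),("rib fR",(457,389),.084),("stop L",(388,373),.06),("stop R",(491,373),.06),("endstop in",(508,300),.056),("rail end",(543,290),.058),("rail start",(230,286),.058)]:
    print(n,j(atz(ray(W,(uv[0]/2+100-.25,uv[1]/2+80-.25),True),z)))
E
```

```text
rib nL [-21.6  59.9  84. ]
rib nR [-21.6  77.5  84. ]
rib fL [21.5 58.8 84. ]
rib fR [21.4 77.9 84. ]
stop L [25.8 38.9 60. ]
stop R [25.5 97.6 60. ]
endstop in [-18.2 105.9  56. ]
rail end [-24.8 124.6  58. ]
rail start [-25.8 -49.4  58. ]
```

The rib centre is now at y = 68.6 mm, and was at about -0.6 before, so travel is about 69 mm. The pin is still parked and the arm is clear, so I'm handing in.

```bash
python3 -c "
from bench import r
print(r.job_done()); print(r.observe()['time_s'])"
```

```text
the job is handed in; nothing more can be done
None
the job is handed in; nothing more can be done
```

I carried out all the steps and handed the job in at about 18 s of the 64 s allowed. No verdict was reported.

I drew the pin out of the bore, laid it flat on the open bench left of the jig and let go. I then picked it up by the shank and parked it in the side notch. After that I slid the stop to its end by the red rib and raised the arm clear.

**Last checks**
- **Pin:** parked between the pocket walls, with the handle centre about 29 mm behind the seat and about 1 mm off the axis sideways. It seated at the expected height with 13 N of contact. I did not measure its parked height again from two views, but the pictures show it fully down.
- **Stop:** travel is about 69 mm, with a 22 N reaction at the end. One thing disagreed: the last picture showed an apparent gap of about 8 mm to the end stop block. I did not push further, because the measured travel and the hard stop agree with the 70 mm limit.
- **Bystanders:** no contact with the tin, battery or cork block was noticed, and I did not measure their positions again at the end.
- **Contact on the way:** the fingertips touched the top of the stop with 8.5 N while I was lining up on the rib, so I raised the tool before gripping.

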